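# Wind up the burnishing head with the lift key

## Task

The edge burnisher's head stands too low. Take the orange-barred T-key out of the tool block, pass its two-flatted end down through the brass bush in the machine's table, turn it gently by feel until it drops fully home in the lift socket (never lean on it to force it in), and wind it clockwise up to the lift's stop without straining it. Then draw the key out, stand it back in its hole in the block, and leave everything else on the bench where it is.

Things in the scene. Friction and masses are not known exactly. Their poses are not given: they have to be found in the camera images.
- key: Steel T-key, orange T-bar on top. Origin: middle of the tip's end face; z runs up the shank, x along the bar. Round 17 mm shank; up to z = 20 mm it has two flats, 9 mm across, square to y (half-turn symmetric, end edge barely chamfered). Collar 30 mm wide from z = 30 to 36, 12 mm rod to 86, bar 90 x 14 x 14 mm centred at z = 93 mm. About 0.24 kg. Starts upright in the block.
- bush (a point): Middle of the mouth of the brass bush in the machine's table, 120 mm above the bench: countersunk from 25 mm to a round 18.4 mm bore, 10 mm deep. 11.5 mm under the table top opens the lift's socket, a slot 18 x 10.2 mm for the key's flats. Home, the key's collar rests on the table, tip 30 mm below its top; at a wrong angle it stops 18 mm higher. The slot stands at any angle (no listed frame shows it), with 0.08 rad of play.
- lift (a joint): How far the lift is wound, in rad: grows as the key turns clockwise seen from above; the stop, a solid one, is at 2.0, and it starts 0.5 to 1.1 short of that. It says nothing of the angle of the socket's slot. The lift is stiff (0.3 N m to turn; over 1 N m against the stop strains it) and stays where it is left.
- burnisher: Bench edge burnisher, fixed: green body under a grey metal table 300 (x) x 260 (y) mm, top 120 mm above the bench. Origin: under the table's middle, on the bench. Bush at x -90, y -60 mm; the 40 mm wooden head at x 45, y 30 mm stands 65 to 70 mm above the table; rear fence at x 138 mm, 45 mm high.
- block: Wooden tool block, fixed, 70 (x) x 220 (y) x 55 (z) mm; origin under its middle. The two T-keys stand in round 25 mm holes, 45 mm deep, at y -55 and +55 mm (either key in either hole), collar on the block's top, tip 25 mm above the bench. Three short awl handles, 28 mm high, stand at x 16 mm, between and beside the holes.
- hexkey: Another T-key of the same height, blue bar and thin 8 mm shank, in the block's other hole: leave it. Origin: middle of its tip.
- cone_a: Red cone of thread, 62 mm wide, 105 mm high, standing; origin under its middle. Leave it.
- cone_b: Blue cone of thread, same size; origin under its middle. Leave it.
- dye: Amber bottle of edge dye, 48 mm wide, 95 mm high; origin under its middle. Leave it.
- wax: Yellow bar of wax, 62 x 34 x 18 mm, lying on the machine's table; origin under its middle. Leave it.
- maul: White maul standing on its 64 mm wide head, wooden handle up, 224 mm high; origin under its middle. Leave it.
- cup: Black cup, 72 mm wide, 95 mm high; origin under its middle. Leave it.
- edgering: Brass ring, 40 mm wide, 6 mm high, flat on the bench; origin under its middle. Leave it.

How it is judged:
On the way, in this order (a step that is already met when the one before it is completed fails the run):
1. the T-key is fully home in the lift socket, its collar on the table (z of key in the frame of bush below -0.027 m and horizontal distance between key and bush below 0.004 m and angle between key's own z axis and vertical below 0.08 rad), for 0.2 s.
2. the lift is wound up to its stop (value of joint lift above 1.9 rad), for 0.2 s.
At the end, for the whole second after the job is handed in: The lift reads more than 1.9 rad (stop 2.0), and the orange-barred key stands at rest in its hole in the block, upright within 0.15 rad, its tip less than 31 mm above the bench (25 mm with the collar on the block) (value of joint lift above 1.9 rad and z of key in the frame of block below 0.031 m and x of key in the frame of block between -0.02 and 0.02 m and y of key in the frame of block between -0.08 and 0.08 m and angle between key's own z axis and vertical below 0.15 rad and linear speed of key below 0.01 m/s); the robot touches nothing.
It fails at once if the key, not yet dropped into the socket, is leaned on with more than 40 N (against the socket or the table) (z of key in the frame of bush above -0.014 m and (contact force between key and lift above 40 N or contact force between key and burnisher above 40 N)).
It fails at once if the lift is strained: the key bears on the socket with more than 200 N in all, as from a torque of about 1.2 N m (contact force between key and lift above 200 N).
It fails at once if the blue-barred key or the wax is moved more than 20 mm, or a thread cone, the dye bottle, maul, cup or brass ring more than 30 mm (distance of any of hexkey, wax from where it was at the start of the episode above 0.02 m or distance of any of cone_a, cone_b, dye, maul, cup, edgering from where it was at the start of the episode above 0.03 m).
It also fails if it takes over 72 s, if anything falls off the work surface, if the arm or the gripper's body presses on something with over 40 N, if the wrist force passes 120 N, or if a joint passes its speed limit or range.

## Robot

A 6-joint arm with a two-finger parallel gripper is mounted at the origin on the work surface. World frame = base frame: x ahead of the robot, y to its left, z up, the work surface at z = 0. Lengths are in m, angles in rad, forces in N, time in s.
With the tool pointing down it reaches from about 0.35 to 1 m from the base axis. Payload 7.1 kg.
Tool frame: the origin (TCP) lies at the very end of the fingers, on their centre line; the grasp point (between the pads) lies 19 mm behind it; z points along the fingers, y is the direction in which the jaws open and shut (so a half turn about z gives the same grasp; the last joint's range is limited). The gripper opens to 85 mm and grips with 20 to 120 N. Pads are 22 mm wide; open, the fingers measure 114 mm over their backs; the gripper's body (76 mm by 85 mm) begins 54 mm behind the grasp point. The pads swing forward as they close: fully open they stand 13 mm farther back than shut.
Start: joints at [1.136, 0.423, 1.63, -0, 1.089, -0.019], TCP at [0.252, 0.572, 0.231] pointing down, gripper open.
Joint ranges: [-3, 3], [-0.9, 2.11], [0.09, 2.58], [-1.31, 4.45], [0.11, 2.69], [-2.54, 2.54]. Speed limits (rad/s): [2.39, 2.39, 3.01, 3.14, 3.14, 3.14].

## Interface

Orientations are given as a rotation vector (axis times angle).
In Python, from plant import readout, capture, order gives the robot as it stands.
- The arm moves only by the tool drive_tool, never from a script. Its argument "deltas" is a list of rows, each a list of 3 entries, a list of its own where there are three numbers: the turn, a rotation vector about the world's x, y, z in units of 6 degrees (1.0 is 6 degrees), then the shift along the world's x, y, z in units of 50 mm (1.0 is 50 mm), then the opening, from 0 (shut) to 1 (fully open). A call has 1 to 8 rows; each row is the pose to reach, as a shift and turn from the pose commanded when the call began; what a row does not reach only later rows make up. A row lasts 1/8 s, in which the tool goes at most 62.5 mm and 10.7 degrees, less where a joint would pass 70% of its speed; a pose out of reach is approached as far as the arm can. A call with a gripper value outside its range is refused whole. The fingers move at their own pace and stop on an object; the grip force is fixed at half the most. Time passes only in rows, so rows that repeat a pose let the fingers close. It gives the time, the measured TCP pose, the force and the opening at its end, in the units of the state.
- readout.observe(): the state, without advancing time (a new reading comes with each control period).
- capture(name): name is "scene" or "top"; returns a dict with "color" (400x640x3 uint8, red, green, blue), "z_map" (400x640 float32, m along the optical axis (not along the pixel's ray), 0 where there is no reading), "K" (3x3 intrinsics, pixels), "position" and "attitude" of the camera in the world. Camera axes: x right, y down, z forward; pixel columns grow to the right and rows downward; lengths in m; the calibration is good to about 2 mm. A picture is of the moment at which its call begins.
- order.sign_off(): hands the job in, once; it reports no verdict.
The state is a dict: "time_s": time; "joint_pos": joint angles; "joint_vel": joint speeds; "effort": joint torques, N m; "position": TCP position; "tool_rot": TCP orientation; "force": force on the tool from outside, world axes, zero at the start; "moment": the same for the moment, N m; "finger_gap": finger opening in m.
Only numpy, scipy, OpenCV 4.12 (cv2) and the standard library are available. Lean on these libraries where they do the work, as an engineer would, in place of code of your own. Each camera call takes 0.05 s, during which the arm holds its last target. There are 200 camera calls.

## Working session

There is one attempt and no reset: what is moved stays moved. The work goes in short steps, Python scripts to look and compute and a tool call to move; the robot and the scene stay as the last step left them, time stands still between calls to the robot, and variables do not carry over. Pictures are saved under pics/ and viewed, about 8 in all and at most 12, crops included, and the job is handed in when it is done.

Besides the shell and the picture viewer there is one more tool, called after "Call:" by a JSON object that holds its "method" and its "body". drive_tool: Moves the arm, as the interface text tells. Its arguments: {"type":"object","properties":{"deltas":{"type":"array"}},"required":["deltas"]}

```bash
ls; mkdir -p pics
cat > h.py <<'E'
import numpy as np, cv2
from scipy.spatial.transform import Rotation as R
from plant import readout, capture, order
def Rm(a):
    a=np.array(a,float)
    if a.shape==(3,3): return a
    return R.from_rotvec(a).as_matrix() if a.size==3 else R.from_quat(a).as_matrix()
def pts(c):
    z=c["z_map"];v,u=np.indices(z.shape)
    K=np.array(c["K"]);p=np.stack([(u-K[0,2])/K[0,0]*z,(v-K[1,2])/K[1,1]*z,z],-1)
    return p@Rm(c["attitude"]).T+np.array(c["position"])
def plane(c,uv,h):
    K=np.array(c["K"]);uv=np.atleast_2d(uv)
    d=np.c_[(uv[:,0]-K[0,2])/K[0,0],(uv[:,1]-K[1,2])/K[1,1],np.ones(len(uv))]@Rm(c["attitude"]).T
    o=np.array(c["position"]);return o+d*((h-o[2])/d[:,2])[:,None]
def save(c,n): cv2.imwrite(f"pics/{n}.png",c["color"][...,::-1])
E
python3 - <<'E'
from h import *
print(readout.observe())
for n in("top","scene"):
    c=capture(n);save(c,n+"0");np.savez(n+"0.npz",**c);print(n,c["K"],c["position"],c["attitude"])
E
```

```text
pics
{'time_s': 0.0, 'joint_pos': array([ 1.13601498e+00,  4.23846956e-01,  1.63067069e+00, -1.15194140e-05,
        1.08856279e+00, -1.89878044e-02]), 'joint_vel': array([ 4.80369797e-04, -1.09066335e-03,  8.49285592e-04,  4.35835910e-06,
       -2.88994812e-03,  9.03319695e-04]), 'effort': array([-1.99351758e-03, -5.57400334e+01, -2.81736302e+01, -1.91863919e-04,
        7.54113280e-03, -1.80569100e-05]), 'position': array([0.25219897, 0.57128428, 0.23054944]), 'tool_rot': array([-6.48356907e-01, -3.07362852e+00,  2.28048897e-03]), 'force': array([-0.09095508,  0.12309793, -0.55959267]), 'moment': array([-0.04501327, -0.09336406, -0.02743113]), 'finger_gap': 0.08560434209165307}
top [[414.49260978   0.         313.23230255]
 [  0.         414.49260978 197.35462278]
 [  0.           0.           1.        ]] [0.33802751 0.06235163 1.44422573] [-2.12484391  2.16418517 -0.17169164]
scene [[374.72584366   0.         318.00555238]
 [  0.         374.72584366 200.81487142]
 [  0.           0.           1.        ]] [1.18123134 0.21846848 1.20238632] [-1.6759204  -2.20698634  0.59563763]
```

View pics/top0.png

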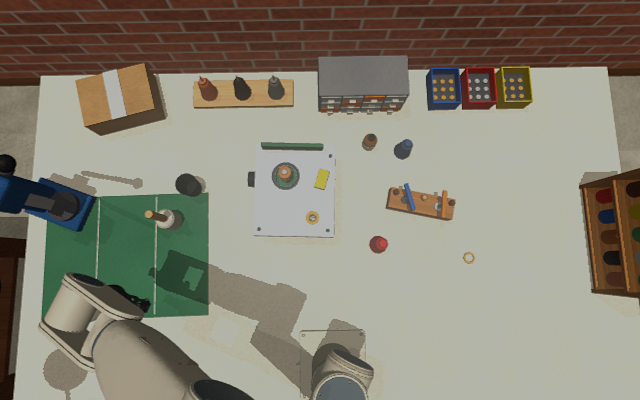

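View pics/scene0.png

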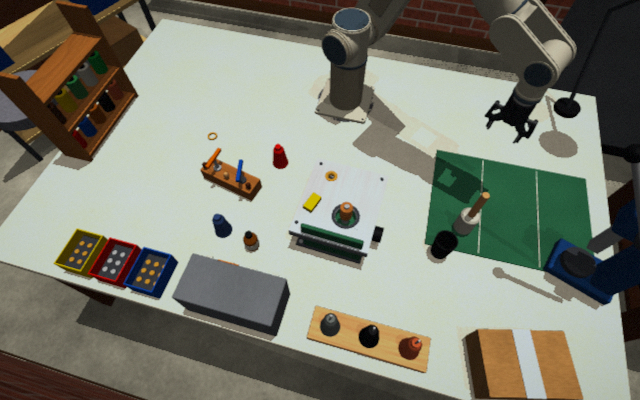

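The top view shows the orange key bar at about (445,203) and the blue one at (409,197). The bush is at about (312,217), the wax at (322,179) and the red cone at (379,244). The scene view agrees.

```bash
cat > m.py <<'E'
from h import *
def comp(c,lo,hi,roi,minA=5):
    hsv=cv2.cvtColor(c["color"],cv2.COLOR_RGB2HSV);m=cv2.inRange(hsv,lo,hi)
    k=np.zeros_like(m);x0,y0,x1,y1=roi;k[y0:y1,x0:x1]=m[y0:y1,x0:x1]
    n,l,s,ce=cv2.connectedComponentsWithStats(k)
    return [(s[i,4],ce[i],np.argwhere(l==i)[:,::-1]) for i in range(1,n) if s[i,4]>=minA]
E
python3 - <<'E'
from m import *
t=dict(np.load("top0.npz"));s=dict(np.load("scene0.npz"))
P=pts(t);Q=pts(s)
for nm,c,P_,roi in(("top",t,P,(380,175,465,230)),("scene",s,Q,(195,140,270,205))):
    for col,lo,hi in(("or",(5,150,120),(20,255,255)),("bl",(100,120,60),(125,255,255))):
        for A,ce,px in comp(c,lo,hi,roi,8):
            w=P_[px[:,1],px[:,0]];sel=w[:,2]>.1
            print(nm,col,A,ce.round(1),w[:,2].min().round(3),w[:,2].max().round(3),sel.sum())
            if sel.sum()>5:
                g=w[w[:,2]>.115][:,:2]; r=plane(c,px[sel],.125)[:,:2]
                for q in(g,r):
                    (x,y),(a,b),th=cv2.minAreaRect((q*1000).astype(np.float32));print("   ",round(x),round(y),round(a),round(b),round(th,1), 'mean',q.mean(0).round(4))
# table
w=P;m=((abs(w[...,2]-.12)<.006)&(abs(w[...,0]-.5)<.4)&(abs(w[...,1])<.4)).astype(np.uint8)
n,l,st,ce=cv2.connectedComponentsWithStats(m);i=1+st[1:,4].argmax();px=np.argwhere(l==i)[:,::-1]
q=plane(t,px,.12)[:,:2];print("table",cv2.minAreaRect((q*1000).astype(np.float32)),st[i])
print("bushpix",plane(t,[312.5,217.5],.12), plane(s,[331,176],.12))
big=np.hstack([cv2.resize(t["color"][200:235,295:330],None,fx=10,fy=10,interpolation=0),cv2.resize(t["color"][180:225,380:470],None,fx=5,fy=5,interpolation=0)[:350]] if 0 else [cv2.resize(t["color"][200:235,295:330],(400,400),interpolation=0),cv2.resize(s["color"][158:193,315:350],(400,400),interpolation=0)])
cv2.imwrite("pics/bush.png",big[...,::-1])
E
```

```text
top or 107 [444.1 204.4] 0.117 0.131 107
    513 -369 14 86 82.0 mean [ 0.5114 -0.3687]
    513 -368 13 85 86.1 mean [ 0.5113 -0.3686]
top bl 71 [409.4 196.2] 0.12 1.444 71
    430 -118 77 398 38.1 mean [ 0.5371 -0.2539]
    540 -258 84 9 13.8 mean [ 0.54   -0.2582]
scene or 78 [212.4 157.4] 0.054 0.131 74
    513 -367 16 86 82.0 mean [ 0.5151 -0.3663]
    514 -367 14 85 81.8 mean [ 0.5145 -0.3668]
scene or 293 [227.1 174.1] 0.05 1.202 1
scene or 54 [208.6 169.4] 0.049 0.064 0
scene or 150 [249.5 182.1] 0.051 0.086 0
scene bl 80 [238.9 170.4] 0.054 0.133 79
    541 -256 85 15 13.7 mean [ 0.5428 -0.2551]
    541 -256 85 13 14.0 mean [ 0.5422 -0.2555]
table ((569.333251953125, 112.8472900390625), (259.8438415527344, 299.8431091308594), 87.77326202392578) [ 253  144   82   93 6212]
bushpix [[0.47725526 0.05542958 0.12      ]] [[0.47697732 0.05920337 0.12      ]]
```

View pics/bush.png

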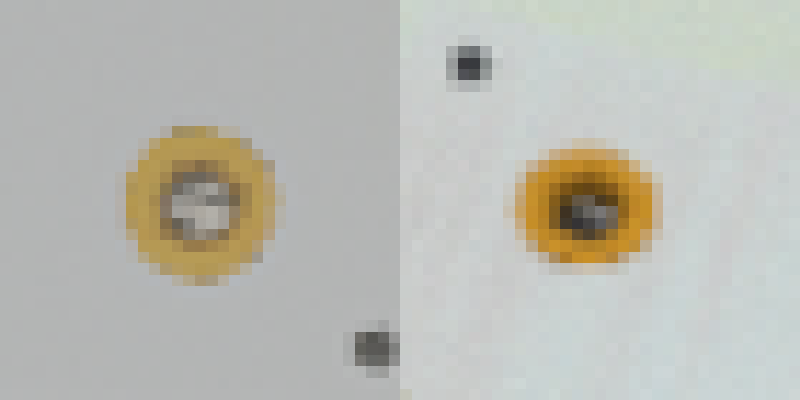

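Run:
```python
from m import *
t=dict(np.load("top0.npz"));s=dict(np.load("scene0.npz"))
for nm,c,roi,br in(("top",t,(425,185,465,225),(300,205,325,230)),("scene",s,(195,145,224,165),(320,165,342,187))):
    for A,ce,px in comp(c,(5,150,120),(20,255,255),roi,50):
        w=pts(c)[px[:,1],px[:,0]];px=px[w[:,2]>.115];q=plane(c,px,.125)[:,:2]
        l=cv2.fitLine((q*1000).astype(np.float32),cv2.DIST_HUBER,0,.01,.01).ravel();d=l[:2];e=(q*1000-l[2:])@d
        print(nm,"bar ang",np.degrees(np.arctan2(d[1],d[0])),"mid",l[2:]+d*(e.min()+e.max())/2,np.ptp(e))
    for A,ce,px in comp(c,(12,90,90),(32,255,255),br,20):
        e=cv2.fitEllipse(cv2.convexHull(px.astype(np.float32)));print("bush",A,e[1],plane(c,e[0],.12))
    w=pts(c);m=((abs(w[...,2]-.12)<.006)&(abs(w[...,0]-.5)<.4)&(abs(w[...,1])<.4)).astype(np.uint8)
    n,L,st,_=cv2.connectedComponentsWithStats(m);i=1+st[1:,4].argmax();px=np.argwhere(L==i)[:,::-1]
    (cx,cy),wh,a=cv2.minAreaRect((plane(c,px,.12)[:,:2]*1000).astype(np.float32))
    th=np.radians((a+45)%90-45);print("table",cx,cy,wh,np.degrees(th),"bush",cx-90*np.cos(th)+60*np.sin(th),cy-90*np.sin(th)-60*np.cos(th))
```

```text
top bar ang -4.1641006 mid [ 512.86166081 -368.36159498] 85.2534244643613
bush 100 (12.345704078674316, 12.724017143249512) [[0.47814506 0.05752009 0.12      ]]
table 569.333251953125 112.8472900390625 (259.8438415527344, 299.8431091308594) -2.2267379760742188 bush 477.06996395534395 56.38946783665625
scene bar ang -8.191143 mid [ 510.4333632  -366.53525386] 77.88549428787242
bush 82 (9.719626426696777, 11.80244255065918) [[0.47531343 0.05846618 0.12      ]]
table 568.4815673828125 116.17493438720703 (259.7928161621094, 304.69512939453125) -2.2766494750976562 bush 476.1691328605923 59.797505990899325
```

Call:
{"method": "drive_tool", "body": {"deltas": [[[0,0,-1.7],[0.2,-1.1,0.4],1],[[0,0,-3.4],[0.5,-2.3,0.6],1],[[0,0,-5.1],[0.9,-3.5,0.6],1],[[0,0,-6.8],[1.2,-4.7,0.6],1],[[0,0,-8.4],[1.6,-5.9,0.6],1],[[0,0,-10.1],[1.9,-7.1,0.6],1],[[0,0,-11.8],[2.3,-8.3,0.6],1],[[0,0,-13.5],[2.6,-9.4,0.6],1]]}}

```text
time_s: 1.1
position: [0.3826, 0.0998, 0.2614]
tool_rot: [2.495, 1.909, 0.001]
force: [1.3, -0.2, -0.7]
finger_gap: 0.0851
```

Call:
{"method": "drive_tool", "body": {"deltas": [[[0,0,-1.7],[0.3,-1.1,0],1],[[0,0,-3.4],[0.6,-2.3,0],1],[[0,0,-5.1],[0.9,-3.5,0],1],[[0,0,-6.8],[1.3,-4.7,0],1],[[0,0,-8.4],[1.6,-5.9,0],1],[[0,0,-10.1],[2.0,-7.1,0],1],[[0,0,-11.8],[2.3,-8.3,0],1],[[0,0,-13.5],[2.6,-9.4,0],1]]}}

```text
time_s: 2.1
position: [0.5124, -0.3704, 0.2608]
tool_rot: [-3.137, 0.17, 0.001]
force: [1.1, 0.0, 0.4]
finger_gap: 0.0854
```

Call:
{"method": "drive_tool", "body": {"deltas": [[[0,0,0],[0,0.02,-0.8],1],[[0,0,0],[0,0.02,-1.6],1],[[0,0,0],[0,0.02,-2.4],1],[[0,0,0],[0,0.02,-3.0],1],[[0,0,0],[0,0.02,-3.2],1],[[0,0,0],[0,0.02,-3.2],1]]}}

```text
time_s: 2.85
position: [0.5123, -0.3671, 0.101]
tool_rot: [-3.137, 0.16, 0.001]
force: [0.7, 0.8, 0.1]
finger_gap: 0.0852
```

```bash
cat > look.py <<'E'
from m import *
import sys
o=readout.observe();p=np.array(o["position"]);X=Rm(o["tool_rot"])[:,0]
print("tcp",p.round(4),"xang",np.degrees(np.arctan2(X[1],X[0])).round(1),"F",o["force"].round(1),"M",o["moment"].round(2),"gap",o["finger_gap"].round(4),"j6",o["joint_pos"][5].round(2))
def bar(c,top,lo=(5,150,100)):
    q0=pts(c)[...]
    hsv=cv2.cvtColor(c["color"],cv2.COLOR_RGB2HSV);m=cv2.inRange(hsv,lo,(20,255,255))
    m&=((abs(q0[...,2]-top+.005)<.025)&(np.hypot(q0[...,0]-p[0],q0[...,1]-p[1])<.07)).astype(np.uint8)*255
    px=np.argwhere(m)[:,::-1]
    return plane(c,px,top)[:,:2]
if __name__=="__main__":
    top=float(sys.argv[1]);tag=sys.argv[2]
    for n in("top","scene"):
        c=capture(n);save(c,tag+n);q=bar(c,top)
        if len(q)<8: print(n,"few",len(q));continue
        d=X[:2]/np.hypot(*X[:2]);e=(q-p[:2])@d;f=(q-p[:2])@[-d[1],d[0]]
        print(n,len(q),"along bar from tcp mm",(np.array([e.min(),e.max(),(e.min()+e.max())/2])*1000).round(1),"across",(np.array([f.min(),f.max()])*1000).round(1))
    crop=c["color"];K=np.array(c["K"]);r=Rm(c["attitude"]).T@(p-np.array(c["position"]));u,v=(K@(r/r[2]))[:2].astype(int)
    u=min(max(u,70),570);v=min(max(v,50),350)
    cv2.imwrite(f"pics/{tag}.png",cv2.resize(c["color"][v-50:v+50,u-70:u+70],(700,500),interpolation=2)[...,::-1])
E
python3 look.py .125 a
```

```text
Traceback (most recent call last):
  File "look.py", line 4, in <module>
    print("tcp",p.round(4),"xang",np.degrees(np.arctan2(X[1],X[0])).round(1),"F",o["force"].round(1),"M",o["moment"].round(2),"gap",o["finger_gap"].round(4),"j6",o["joint_pos"][5].round(2))
                                                                                                                                    ^^^^^^^^^^^^^^^^^^^^^
AttributeError: 'float' object has no attribute 'round'
```

```bash
sed -i 's/o\["finger_gap"\].round(4)/round(float(o["finger_gap"]),4)/' look.py; python3 look.py .125 a
```

```text
tcp [ 0.5123 -0.3671  0.101 ] xang -5.8 F [0.7 0.8 0.1] M [-0.05 -0.01 -0.03] gap 0.0852 j6 1.03
top few 3
scene 39 along bar from tcp mm [-8.1 44.3 18.1] across [-6.6  5.4]
```

View pics/a.png

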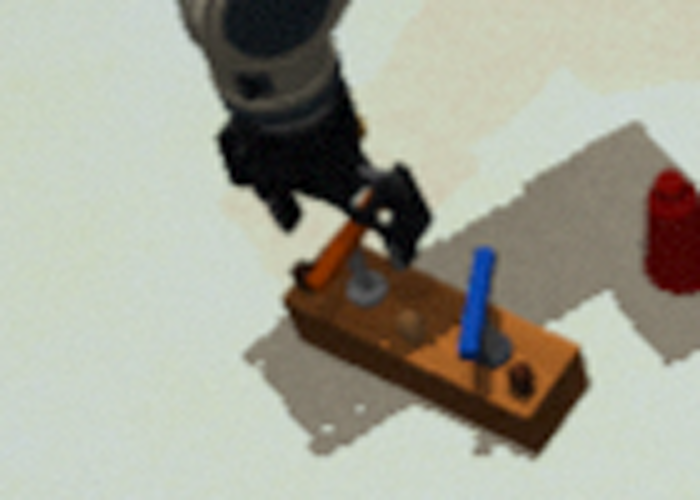

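The jaws straddle the orange bar at its rod. The visible bar end is 44 mm from the TCP, so the grip is centred. Closing now.

Call:
{"method": "drive_tool", "body": {"deltas": [[[0,0,0],[0,0,0],0],[[0,0,0],[0,0,0],0],[[0,0,0],[0,0,0],0],[[0,0,0],[0,0,0],0],[[0,0,0],[0,0,0],0],[[0,0,0],[0,0,0],0]]}}

```text
time_s: 3.7
position: [0.5126, -0.3675, 0.1016]
tool_rot: [3.137, -0.16, 0.001]
force: [-0.5, -0.1, 2.6]
finger_gap: 0.0129
```

```bash
python3 look.py .125 b
```

```text
tcp [ 0.5126 -0.3675  0.1016] xang -5.8 F [-0.5 -0.1  2.6] M [-0.05  0.12  0.05] gap 0.0129 j6 1.03
top few 7
scene 28 along bar from tcp mm [ 7.1 44.  25.5] across [-5.2  5.8]
```

Call:
{"method": "drive_tool", "body": {"deltas": [[[0,0,0],[0,0,0.4],0],[[0,0,0],[0,0,1.0],0],[[0,0,0],[0,0,1.7],0],[[0,0,0],[0,0,2.4],0],[[0,0,0],[0,0,2.8],0],[[0,0,0],[0,0,2.8],0]]}}

```text
time_s: 4.55
position: [0.5131, -0.3677, 0.2437]
tool_rot: [3.136, -0.159, 0.005]
force: [-0.1, 0.1, -3.1]
finger_gap: 0.0127
```

Call:
{"method": "drive_tool", "body": {"deltas": [[[0,0,0.6],[0,0.6,0],0],[[0,0,1.8],[-0.1,1.7,0],0],[[0,0,3.0],[-0.2,2.9,0],0],[[0,0,4.2],[-0.3,4.1,0],0],[[0,0,5.4],[-0.4,5.3,0],0],[[0,0,6.6],[-0.5,6.5,0],0],[[0,0,7.8],[-0.6,7.7,0],0],[[0,0,8.5],[-0.7,8.5,0],0]]}}

```text
time_s: 5.55
position: [0.476, 0.06, 0.2404]
tool_rot: [-2.897, -1.213, 0.003]
force: [1.6, -0.9, -2.5]
finger_gap: 0.0126
```

Call:
{"method": "drive_tool", "body": {"deltas": [[[0,0,0],[0,0,-0.1],0],[[0,0,0],[0,0,-0.2],0],[[0,0,0],[0,0,-0.3],0],[[0,0,0],[0,0,-0.4],0]]}}

```text
time_s: 6.05
position: [0.4774, 0.0568, 0.2207]
tool_rot: [-2.902, -1.204, 0.001]
force: [-0.4, -0.9, -3.4]
finger_gap: 0.0127
```

```bash
python3 look.py .246 c
```

```text
tcp [0.4774 0.0568 0.2207] xang 45.1 F [-0.4 -0.9 -3.4] M [ 0.01 -0.01 -0.03] gap 0.0127 j6 0.88
top 16 along bar from tcp mm [-43.  -30.6 -36.8] across [-6.9  3.5]
scene 40 along bar from tcp mm [ 1.8 46.  23.9] across [-7.1  5.1]
```

View pics/c.png

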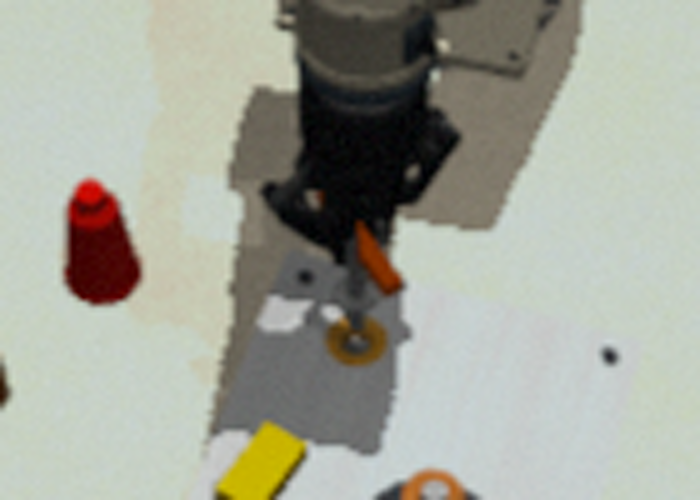

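The key hangs over the brass bush. Descending gently.

Call:
{"method": "drive_tool", "body": {"deltas": [[[0,0,0],[0,0,-0.1],0],[[0,0,0],[0,0,-0.2],0],[[0,0,0],[0,0,-0.3],0],[[0,0,0],[0,0,-0.4],0],[[0,0,0],[0,0,-0.46],0],[[0,0,0],[0,0,-0.5],0],[[0,0,0],[0,0,-0.5],0]]}}

```text
time_s: 7.02
position: [0.4774, 0.0578, 0.1962]
tool_rot: [-2.901, -1.207, 0.0]
force: [-0.6, 0.2, -3.3]
finger_gap: 0.013
```

Call:
{"method": "drive_tool", "body": {"deltas": [[[0,0,0],[0,0,-0.02],0],[[0,0,0],[0,0,-0.04],0],[[0,0,0],[0,0,-0.06],0],[[0,0,0],[0,0,-0.06],0]]}}

```text
time_s: 7.52
position: [0.4774, 0.0577, 0.1932]
tool_rot: [-2.901, -1.207, 0.0]
force: [0.4, -0.1, -1.5]
finger_gap: 0.0128
```

Call:
{"method": "drive_tool", "body": {"deltas": [[[0,0,0],[0,0,-0.02],0],[[0,0,0],[0,0,-0.04],0],[[0,0,0],[0,0,-0.06],0],[[0,0,0],[0,0,-0.06],0]]}}

```text
time_s: 8.02
position: [0.4772, 0.0577, 0.1901]
tool_rot: [-2.9, -1.207, 0.001]
force: [-1.4, 0.4, -2.2]
finger_gap: 0.0128
```

Call:
{"method": "drive_tool", "body": {"deltas": [[[0,0,0],[0,0,-0.02],0],[[0,0,0],[0,0,-0.04],0],[[0,0,0],[0,0,-0.06],0],[[0,0,0],[0,0,-0.08],0],[[0,0,0],[0,0,-0.08],0]]}}

```text
time_s: 8.65
position: [0.4773, 0.0577, 0.1862]
tool_rot: [-2.9, -1.207, 0.001]
force: [-1.3, -0.5, -2.5]
finger_gap: 0.013
```

Call:
{"method": "drive_tool", "body": {"deltas": [[[0,0,0],[0,0,-0.01],0],[[0,0,0],[0,0,-0.02],0],[[0,0,0],[0,0,-0.03],0],[[0,0,0],[0,0,-0.04],0],[[0,0,0],[0,0,-0.04],0]]}}

```text
time_s: 9.28
position: [0.4777, 0.0577, 0.1848]
tool_rot: [2.9, 1.207, 0.001]
force: [-3.6, -0.4, 4.2]
finger_gap: 0.013
```

Call:
{"method": "drive_tool", "body": {"deltas": [[[0,0,0.5],[0,0,-0.01],0],[[0,0,1.0],[0,0,-0.01],0],[[0,0,1.5],[0,0,-0.01],0],[[0,0,2.0],[0,0,-0.01],0],[[0,0,2.5],[0,0,-0.01],0],[[0,0,3.0],[0,0,-0.01],0],[[0,0,3.5],[0,0,-0.01],0],[[0,0,4.0],[0,0,-0.01],0]]}}

```text
time_s: 10.28
position: [0.4779, 0.0577, 0.1846]
tool_rot: [2.584, 1.785, 0.001]
force: [-3.2, -0.4, 7.1]
finger_gap: 0.0131
```

```bash
python3 look.py .21 d
```

```text
tcp [0.4779 0.0577 0.1846] xang 69.3 F [-3.2 -0.4  7.1] M [-0.15  0.83 -0.08] gap 0.0131 j6 0.46
top few 6
scene 34 along bar from tcp mm [-40.5  44.9   2.2] across [-7.7  4.6]
```

Call:
{"method": "drive_tool", "body": {"deltas": [[[0,0,0.5],[0,0,0],0],[[0,0,1.0],[0,0,0],0],[[0,0,1.5],[0,0,0],0],[[0,0,2.0],[0,0,0],0],[[0,0,2.5],[0,0,0],0],[[0,0,3.0],[0,0,0],0],[[0,0,3.5],[0,0,0],0],[[0,0,4.0],[0,0,0],0]]}}

```text
time_s: 11.38
position: [0.4773, 0.0576, 0.1842]
tool_rot: [-2.157, -2.284, 0.001]
force: [-4.0, -0.2, 5.2]
finger_gap: 0.0128
```

Call:
{"method": "drive_tool", "body": {"deltas": [[[0,0,0.5],[0,0,-0.01],0],[[0,0,1.0],[0,0,-0.01],0],[[0,0,1.5],[0,0,-0.01],0],[[0,0,2.0],[0,0,-0.01],0],[[0,0,2.5],[0,0,-0.01],0],[[0,0,3.0],[0,0,-0.01],0],[[0,0,3.5],[0,0,-0.01],0],[[0,0,4.0],[0,0,-0.01],0]]}}

```text
time_s: 12.38
position: [0.4781, 0.0577, 0.1845]
tool_rot: [1.634, 2.681, 0.001]
force: [-4.6, -1.3, 12.3]
finger_gap: 0.0126
```

```bash
python3 look.py .21 e
```

```text
tcp [0.4781 0.0577 0.1845] xang 117.3 F [-4.6 -1.3 12.3] M [-0.18  1.08 -0.09] gap 0.0126 j6 -0.38
top few 3
scene 40 along bar from tcp mm [-41.1  42.7   0.8] across [-9.4  4. ]
```

Call:
{"method": "drive_tool", "body": {"deltas": [[[0,0,0.5],[0,0,0],0],[[0,0,1.0],[0,0,0],0],[[0,0,1.5],[0,0,0],0],[[0,0,2.0],[0,0,0],0],[[0,0,2.5],[0,0,0],0],[[0,0,3.0],[0,0,0],0],[[0,0,3.5],[0,0,0],0],[[0,0,4.0],[0,0,0],0]]}}

```text
time_s: 13.48
position: [0.4784, 0.0577, 0.1847]
tool_rot: [1.041, 2.962, 0.001]
force: [-4.6, -0.8, 12.8]
finger_gap: 0.013
```

Call:
{"method": "drive_tool", "body": {"deltas": [[[0,0,0.5],[0,0,0],0],[[0,0,1.0],[0,0,0],0],[[0,0,1.5],[0,0,0],0],[[0,0,2.0],[0,0,0],0],[[0,0,2.5],[0,0,0],0],[[0,0,3.0],[0,0,0],0],[[0,0,3.5],[0,0,0],0],[[0,0,4.0],[0,0,0],0]]}}

```text
time_s: 14.48
position: [0.4785, 0.0577, 0.1847]
tool_rot: [0.402, 3.113, 0.0]
force: [-4.3, -1.4, 12.5]
finger_gap: 0.0125
```

Call:
{"method": "drive_tool", "body": {"deltas": [[[0,0,0.5],[0,0,0],0],[[0,0,1.0],[0,0,0],0],[[0,0,1.5],[0,0,0],0],[[0,0,2.0],[0,0,0],0],[[0,0,2.5],[0,0,0],0],[[0,0,3.0],[0,0,0],0],[[0,0,3.5],[0,0,0],0],[[0,0,4.0],[0,0,0],0]]}}

```text
time_s: 15.48
position: [0.4787, 0.0577, 0.1847]
tool_rot: [-0.254, 3.128, -0.001]
force: [-2.7, -1.1, 12.2]
finger_gap: 0.0125
```

Call:
{"method": "drive_tool", "body": {"deltas": [[[0,0,0.5],[0,0,0],0],[[0,0,1.0],[0,0,0],0],[[0,0,1.5],[0,0,0],0],[[0,0,2.0],[0,0,0],0],[[0,0,2.5],[0,0,0],0],[[0,0,3.0],[0,0,0],0],[[0,0,3.5],[0,0,0],0],[[0,0,4.0],[0,0,0],0]]}}

```text
time_s: 16.48
position: [0.4788, 0.0575, 0.1847]
tool_rot: [-0.899, 3.007, -0.002]
force: [-1.9, -1.9, 10.0]
finger_gap: 0.0131
```

```bash
python3 look.py .21 f
```

```text
tcp [0.4788 0.0575 0.1847] xang -146.7 F [-1.9 -1.9 10. ] M [-0.47  0.56 -0.03] gap 0.0131 j6 -2.06
top few 6
scene 42 along bar from tcp mm [-45.    7.4 -18.8] across [-4.7  7. ]
```

Call:
{"method": "drive_tool", "body": {"deltas": [[[0,0,0.5],[0,0,0],0],[[0,0,1.0],[0,0,0],0],[[0,0,1.5],[0,0,0],0],[[0,0,2.0],[0,0,0],0],[[0,0,2.5],[0,0,0],0],[[0,0,3.0],[0,0,0],0]]}}

```text
time_s: 17.32
position: [0.4789, 0.0577, 0.1846]
tool_rot: [-1.358, 2.829, -0.002]
force: [-2.0, 0.3, 8.3]
finger_gap: 0.0129
```

Call:
{"method": "drive_tool", "body": {"deltas": [[[0,0,0],[-0.01,0,0],0],[[0,0,0],[-0.02,0,0],0],[[0,0,0],[-0.03,0,0],0],[[0,0,0],[-0.03,0,0],0]]}}

```text
time_s: 17.82
position: [0.4781, 0.0577, 0.1846]
tool_rot: [-1.355, 2.829, -0.003]
force: [0.7, -1.4, 5.3]
finger_gap: 0.0129
```

```bash
python3 look.py .21 g
```

```text
tcp [0.4781 0.0577 0.1846] xang -128.8 F [ 0.7 -1.4  5.3] M [-0.21 -0.08  0.02] gap 0.0129 j6 -2.37
top 13 along bar from tcp mm [33.9 43.3 38.6] across [-4.4  6.4]
scene 36 along bar from tcp mm [-43.9  37.7  -3.1] across [-5.3  7.3]
```

Call:
{"method": "drive_tool", "body": {"deltas": [[[0,0,-0.5],[0,0,-0.01],0],[[0,0,-1.0],[0,0,-0.01],0],[[0,0,-1.5],[0,0,-0.01],0],[[0,0,-2.0],[0,0,-0.01],0],[[0,0,-2.5],[0,0,-0.01],0],[[0,0,-3.0],[0,0,-0.01],0],[[0,0,-3.5],[0,0,-0.01],0],[[0,0,-4.0],[0,0,-0.01],0]]}}

```text
time_s: 18.92
position: [0.4782, 0.058, 0.1846]
tool_rot: [-0.734, 3.049, -0.001]
force: [-2.0, -0.1, 11.8]
finger_gap: 0.0128
```

```bash
python3 -c "
from plant import readout;o=readout.observe();print(o['force'].round(1),o['moment'].round(2),o['position'].round(4))"
```

```text
[-2.  -0.1 11.8] [0.2  0.33 0.05] [0.4782 0.058  0.1846]
```

Call:
{"method": "drive_tool", "body": {"deltas": [[[0,0,-0.5],[-0.01,0,0],0],[[0,0,-1.0],[-0.01,0,0],0],[[0,0,-1.5],[-0.01,0,0],0],[[0,0,-2.0],[-0.01,0,0],0],[[0,0,-2.5],[-0.01,0,0],0],[[0,0,-3.0],[-0.01,0,0],0],[[0,0,-3.5],[-0.01,0,0],0],[[0,0,-4.0],[-0.01,0,0],0]]}}

```text
time_s: 19.92
position: [0.4778, 0.058, 0.1847]
tool_rot: [-0.084, 3.135, 0.001]
force: [-1.6, -0.1, 12.9]
finger_gap: 0.013
```

```bash
cat > o.py <<'E'
from h import *
o=readout.observe();X=Rm(o["tool_rot"])[:,0]
print(o['force'].round(1),o['moment'].round(2),o['position'].round(4),"xang",np.degrees(np.arctan2(X[1],X[0])).round(1)%360,"j6",round(float(o["joint_pos"][5]),2),"tilt",np.degrees(np.arccos(-Rm(o["tool_rot"])[2,2])).round(2))
E
python3 o.py
```

```text
[-1.6 -0.1 12.9] [0.03 0.33 0.08] [0.4778 0.058  0.1847] xang 183.1 j6 -1.53 tilt 0.31
```

Call:
{"method": "drive_tool", "body": {"deltas": [[[0,0,-0.5],[-0.01,0,0],0],[[0,0,-1.0],[-0.01,0,0],0],[[0,0,-1.5],[-0.01,0,0],0],[[0,0,-2.0],[-0.01,0,0],0],[[0,0,-2.5],[-0.01,0,0],0],[[0,0,-3.0],[-0.01,0,0],0],[[0,0,-3.5],[-0.01,0,0],0],[[0,0,-4.0],[-0.01,0,0],0]]}}

```text
time_s: 20.92
position: [0.4775, 0.0581, 0.1847]
tool_rot: [0.569, 3.084, 0.003]
force: [-0.6, 0.0, 11.0]
finger_gap: 0.0129
```

```bash
python3 o.py
```

```text
[-0.6  0.  11. ] [0.19 0.21 0.04] [0.4775 0.0581 0.1847] xang 159.1 j6 -1.11 tilt 0.33
```

Call:
{"method": "drive_tool", "body": {"deltas": [[[0,0,-0.5],[0,0,0],0],[[0,0,-1.0],[0,0,0],0],[[0,0,-1.5],[0,0,0],0],[[0,0,-2.0],[0,0,0],0],[[0,0,-2.5],[0,0,0],0],[[0,0,-3.0],[0,0,0],0],[[0,0,-3.5],[0,0,0],0],[[0,0,-4.0],[0,0,0],0]]}}

```text
time_s: 21.92
position: [0.4774, 0.0581, 0.1847]
tool_rot: [1.199, 2.899, 0.005]
force: [-1.3, 1.7, 11.6]
finger_gap: 0.0129
```

```bash
python3 o.py
```

```text
[-1.3  1.7 11.6] [0.25 0.29 0.05] [0.4774 0.0581 0.1847] xang 135.1 j6 -0.69 tilt 0.33
```

Call:
{"method": "drive_tool", "body": {"deltas": [[[0,0,-0.5],[0,0,0],0],[[0,0,-1.0],[0,0,0],0],[[0,0,-1.5],[0,0,0],0],[[0,0,-2.0],[0,0,0],0],[[0,0,-2.5],[0,0,0],0],[[0,0,-3.0],[0,0,0],0],[[0,0,-3.5],[0,0,0],0],[[0,0,-4.0],[0,0,0],0]]}}

```text
time_s: 22.92
position: [0.4773, 0.0581, 0.1846]
tool_rot: [1.775, 2.587, 0.006]
force: [-2.0, 0.8, 9.4]
finger_gap: 0.013
```

```bash
python3 o.py
```

```text
[-2.   0.8  9.4] [0.29 0.18 0.03] [0.4773 0.0581 0.1846] xang 111.1 j6 -0.27 tilt 0.31
```

Now approaching the suspected region, more slowly.

Call:
{"method": "drive_tool", "body": {"deltas": [[[0,0,-0.5],[0,0,0],0],[[0,0,-0.9],[0,0,0],0],[[0,0,-1.2],[0,0,0],0],[[0,0,-1.5],[0,0,0],0],[[0,0,-1.8],[0,0,0],0],[[0,0,-2.1],[0,0,0],0],[[0,0,-2.4],[0,0,0],0],[[0,0,-2.7],[0,0,0],0]]}}

```text
time_s: 23.92
position: [0.4769, 0.0581, 0.1843]
tool_rot: [2.122, 2.313, 0.006]
force: [-1.0, 1.2, 9.0]
finger_gap: 0.0132
```

```bash
python3 o.py
```

```text
[-1.   1.2  9. ] [0.26 0.28 0.03] [0.4769 0.0581 0.1843] xang 94.9 j6 0.01 tilt 0.27
```

Call:
{"method": "drive_tool", "body": {"deltas": [[[0,0,-0.3],[0,0,0],0],[[0,0,-0.6],[0,0,0],0],[[0,0,-0.9],[0,0,0],0],[[0,0,-1.2],[0,0,0],0],[[0,0,-1.5],[0,0,0],0],[[0,0,-1.8],[0,0,0],0],[[0,0,-2.1],[0,0,0],0],[[0,0,-2.4],[0,0,0],0]]}}

```text
time_s: 24.92
position: [0.4765, 0.058, 0.1839]
tool_rot: [2.396, 2.029, 0.005]
force: [-0.6, -0.6, -2.5]
finger_gap: 0.013
```

```bash
python3 o.py
```

```text
[-0.6 -0.6 -2.5] [ 0.04  0.27 -0.01] [0.4765 0.058  0.1839] xang 80.5 j6 0.26 tilt 0.21
```

Axial force has vanished at about 80°, so it looks like the key is entering the slot. Easing down without turning.

Call:
{"method": "drive_tool", "body": {"deltas": [[[0,0,0],[0,0,0],0],[[0,0,0],[0,0,-0.01],0],[[0,0,0],[0,0,-0.02],0],[[0,0,0],[0,0,-0.03],0],[[0,0,0],[0,0,-0.04],0],[[0,0,0],[0,0,-0.04],0]]}}

```text
time_s: 25.68
position: [0.475, 0.0577, 0.1808]
tool_rot: [2.396, 2.031, 0.0]
force: [1.0, -0.2, -3.0]
finger_gap: 0.013
```

```bash
python3 o.py
```

```text
[ 1.  -0.2 -3. ] [-0.01 -0.22 -0.04] [0.475  0.0577 0.1808] xang 80.6 j6 0.26 tilt 0.01
```

Call:
{"method": "drive_tool", "body": {"deltas": [[[0,0,0],[0.01,0,-0.04],0],[[0,0,0],[0.01,0,-0.08],0],[[0,0,0],[0.01,0,-0.12],0],[[0,0,0],[0.01,0,-0.16],0],[[0,0,0],[0.01,0,-0.2],0],[[0,0,0],[0.01,0,-0.24],0],[[0,0,0],[0.01,0,-0.24],0]]}}

```text
time_s: 26.55
position: [0.4754, 0.0577, 0.1687]
tool_rot: [-2.396, -2.031, 0.0]
force: [0.6, 0.2, -2.3]
finger_gap: 0.0127
```

```bash
python3 o.py
```

```text
[ 0.6  0.2 -2.3] [-0.06 -0.11  0.03] [0.4754 0.0577 0.1687] xang 80.6 j6 0.26 tilt 0.01
```

Call:
{"method": "drive_tool", "body": {"deltas": [[[0,0,0],[0,0,-0.01],0],[[0,0,0],[0,0,-0.02],0],[[0,0,0],[0,0,-0.03],0],[[0,0,0],[0,0,-0.04],0],[[0,0,0],[0,0,-0.05],0],[[0,0,0],[0,0,-0.05],0]]}}

```text
time_s: 27.3
position: [0.4756, 0.0577, 0.1666]
tool_rot: [2.396, 2.031, 0.0]
force: [-1.1, -0.7, 1.3]
finger_gap: 0.0127
```

```bash
python3 o.py
```

```text
[-1.1 -0.7  1.3] [-0.11  0.1  -0.03] [0.4756 0.0577 0.1666] xang 80.6 j6 0.26 tilt 0.02
```

Call:
{"method": "drive_tool", "body": {"deltas": [[[0,0,-0.4],[0,0,0],0],[[0,0,-0.9],[0,0,0],0],[[0,0,-1.4],[0,0,0],0],[[0,0,-1.9],[0,0,0],0],[[0,0,-2.4],[0,0,0],0],[[0,0,-2.9],[0,0,0],0],[[0,0,-3.4],[0,0,0],0],[[0,0,-4.0],[0,0,0],0]]}}

```text
time_s: 28.3
position: [0.4756, 0.0578, 0.1666]
tool_rot: [2.767, 1.487, 0.001]
force: [-0.2, 0.3, 1.5]
finger_gap: 0.013
```

```bash
python3 o.py
```

```text
[-0.2  0.3  1.5] [0.14 0.18 0.36] [0.4756 0.0578 0.1666] xang 56.5 j6 0.68 tilt 0.02
```

Call:
{"method": "drive_tool", "body": {"deltas": [[[0,0,-0.2],[0,0,0],0],[[0,0,-0.4],[0,0,0],0],[[0,0,-0.5],[0,0,0],0],[[0,0,-0.5],[0,0,0],0]]}}

```text
time_s: 28.8
position: [0.4756, 0.0578, 0.1665]
tool_rot: [2.804, 1.416, 0.001]
force: [-1.9, 0.6, 5.3]
finger_gap: 0.0127
```

```bash
python3 o.py
```

```text
[-1.9  0.6  5.3] [0.23 0.35 0.3 ] [0.4756 0.0578 0.1665] xang 53.6 j6 0.73 tilt 0.03
```

Call:
{"method": "drive_tool", "body": {"deltas": [[[0,0,-0.2],[0,0,0],0],[[0,0,-0.4],[0,0,0],0],[[0,0,-0.5],[0,0,0],0],[[0,0,-0.5],[0,0,0],0]]}}

```text
time_s: 29.3
position: [0.4756, 0.0578, 0.1665]
tool_rot: [-2.84, -1.342, -0.001]
force: [-0.9, 0.4, 5.4]
finger_gap: 0.0133
```

```bash
python3 o.py
```

```text
[-0.9  0.4  5.4] [0.16 0.2  0.34] [0.4756 0.0578 0.1665] xang 50.6 j6 0.78 tilt 0.02
```

Call:
{"method": "drive_tool", "body": {"deltas": [[[0,0,-0.2],[0,0,0],0],[[0,0,-0.4],[0,0,0],0],[[0,0,-0.5],[0,0,0],0],[[0,0,-0.5],[0,0,0],0]]}}

```text
time_s: 29.8
position: [0.4756, 0.0578, 0.1665]
tool_rot: [-2.875, -1.267, -0.001]
force: [-0.8, 0.3, 5.5]
finger_gap: 0.0126
```

```bash
python3 o.py
```

```text
[-0.8  0.3  5.5] [0.24 0.23 0.31] [0.4756 0.0578 0.1665] xang 47.6 j6 0.84 tilt 0.02
```

Call:
{"method": "drive_tool", "body": {"deltas": [[[0,0,-0.2],[0,0,0],0],[[0,0,-0.4],[0,0,0],0],[[0,0,-0.5],[0,0,0],0],[[0,0,-0.5],[0,0,0],0]]}}

```text
time_s: 30.3
position: [0.4755, 0.0579, 0.1665]
tool_rot: [-2.907, -1.192, -0.0]
force: [-1.3, 1.0, 5.1]
finger_gap: 0.013
```

```bash
python3 o.py
```

```text
[-1.3  1.   5.1] [0.26 0.31 0.33] [0.4755 0.0579 0.1665] xang 44.6 j6 0.89 tilt 0.02
```

Call:
{"method": "drive_tool", "body": {"deltas": [[[0,0,-0.2],[0,0,0],0],[[0,0,-0.4],[0,0,0],0],[[0,0,-0.5],[0,0,0],0],[[0,0,-0.5],[0,0,0],0]]}}

```text
time_s: 30.8
position: [0.4756, 0.0579, 0.1665]
tool_rot: [-2.937, -1.115, -0.001]
force: [-1.1, 0.9, 4.9]
finger_gap: 0.0128
```

```bash
python3 o.py
```

```text
[-1.1  0.9  4.9] [0.27 0.27 0.33] [0.4756 0.0579 0.1665] xang 41.6 j6 0.94 tilt 0.03
```

Call:
{"method": "drive_tool", "body": {"deltas": [[[0,0,-0.2],[0,0,0],0],[[0,0,-0.4],[0,0,0],0],[[0,0,-0.5],[0,0,0],0],[[0,0,-0.5],[0,0,0],0]]}}

```text
time_s: 31.3
position: [0.4755, 0.0579, 0.1665]
tool_rot: [-2.965, -1.038, -0.001]
force: [-0.3, 2.1, 5.3]
finger_gap: 0.0128
```

```bash
python3 o.py
```

```text
[-0.3  2.1  5.3] [0.4  0.24 0.31] [0.4755 0.0579 0.1665] xang 38.6 j6 0.99 tilt 0.03
```

Call:
{"method": "drive_tool", "body": {"deltas": [[[0,0,-0.2],[0,0,0],0],[[0,0,-0.4],[0,0,0],0],[[0,0,-0.5],[0,0,0],0],[[0,0,-0.5],[0,0,0],0]]}}

```text
time_s: 31.8
position: [0.4756, 0.058, 0.1666]
tool_rot: [-2.991, -0.96, -0.001]
force: [-2.2, 1.2, 5.9]
finger_gap: 0.013
```

```bash
python3 o.py
```

```text
[-2.2  1.2  5.9] [0.36 0.31 0.29] [0.4756 0.058  0.1666] xang 35.6 j6 1.05 tilt 0.03
```

Call:
{"method": "drive_tool", "body": {"deltas": [[[0,0,-0.2],[0,0,0],0],[[0,0,-0.4],[0,0,0],0],[[0,0,-0.5],[0,0,0],0],[[0,0,-0.5],[0,0,0],0]]}}

```text
time_s: 32.3
position: [0.4755, 0.058, 0.1665]
tool_rot: [-3.015, -0.881, -0.001]
force: [-2.2, 1.8, 5.4]
finger_gap: 0.013
```

```bash
python3 o.py
```

```text
[-2.2  1.8  5.4] [0.5  0.29 0.32] [0.4755 0.058  0.1665] xang 32.6 j6 1.1 tilt 0.03
```

Call:
{"method": "drive_tool", "body": {"deltas": [[[0,0,-0.2],[0,0,0],0],[[0,0,-0.4],[0,0,0],0],[[0,0,-0.5],[0,0,0],0],[[0,0,-0.5],[0,0,0],0]]}}

```text
time_s: 32.8
position: [0.4755, 0.058, 0.1665]
tool_rot: [-3.037, -0.802, -0.001]
force: [-0.5, 1.1, 5.5]
finger_gap: 0.0127
```

```bash
python3 o.py
```

```text
[-0.5  1.1  5.5] [0.52 0.31 0.32] [0.4755 0.058  0.1665] xang 29.6 j6 1.15 tilt 0.03
```

Call:
{"method": "drive_tool", "body": {"deltas": [[[0,0,-0.2],[0,0,0],0],[[0,0,-0.4],[0,0,0],0],[[0,0,-0.5],[0,0,0],0],[[0,0,-0.5],[0,0,0],0]]}}

```text
time_s: 33.3
position: [0.4755, 0.0581, 0.1666]
tool_rot: [-3.057, -0.722, -0.001]
force: [-1.1, 1.9, 5.5]
finger_gap: 0.013
```

```bash
python3 o.py
```

```text
[-1.1  1.9  5.5] [0.53 0.28 0.28] [0.4755 0.0581 0.1666] xang 26.6 j6 1.2 tilt 0.04
```

Call:
{"method": "drive_tool", "body": {"deltas": [[[0,0,-0.2],[0,0,0],0],[[0,0,-0.4],[0,0,0],0],[[0,0,-0.5],[0,0,0],0],[[0,0,-0.5],[0,0,0],0]]}}

```text
time_s: 33.8
position: [0.4756, 0.0581, 0.1666]
tool_rot: [-3.075, -0.643, -0.001]
force: [-1.3, 2.7, 5.8]
finger_gap: 0.0125
```

```bash
python3 o.py
```

```text
[-1.3  2.7  5.8] [0.58 0.25 0.52] [0.4756 0.0581 0.1666] xang 23.6 j6 1.25 tilt 0.04
```

Call:
{"method": "drive_tool", "body": {"deltas": [[[0,0,-0.1],[0,0,0],0],[[0,0,-0.15],[0,0,0],0],[[0,0,-0.15],[0,0,0],0]]}}

```text
time_s: 34.17
position: [0.4756, 0.0581, 0.1665]
tool_rot: [-3.08, -0.619, -0.001]
force: [-1.6, 2.4, 5.7]
finger_gap: 0.0126
```

```bash
python3 o.py; python3 look.py .19 k
```

```text
[-1.6  2.4  5.7] [0.69 0.24 0.71] [0.4756 0.0581 0.1665] xang 22.7 j6 1.27 tilt 0.04
tcp [0.4756 0.0581 0.1665] xang 22.7 F [-1.6  2.4  5.7] M [0.69 0.24 0.71] gap 0.0126 j6 1.27
top few 1
scene 46 along bar from tcp mm [-23.6  45.1  10.8] across [-4.9  6.9]
```

View pics/k.png

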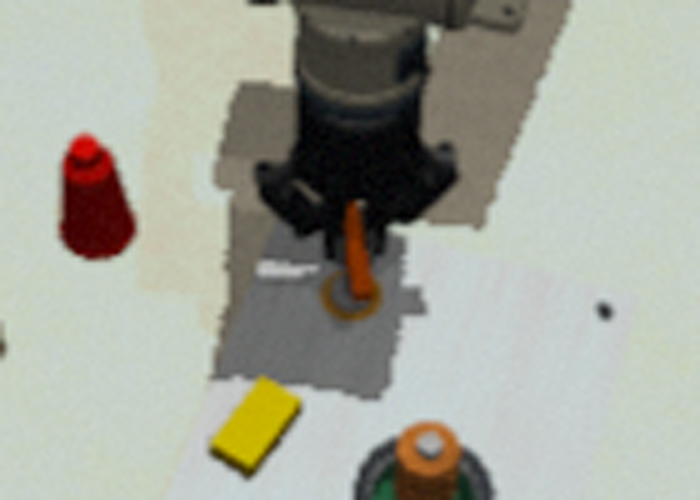

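Torque climbed from 0.31 to 0.52 to 0.71 N m over the last 4°, so the lift is at its stop. The collar sits on the bush. Relaxing the torque, then drawing straight up.

Call:
{"method": "drive_tool", "body": {"deltas": [[[0,0,0.3],[0,0,0],0],[[0,0,0.6],[0,0,0],0],[[0,0,0.9],[0,0,0.02],0],[[0,0,0.9],[0,0,0.08],0],[[0,0,0.9],[0,0,0.16],0],[[0,0,0.9],[0,0,0.24],0],[[0,0,0.9],[0,0,0.24],0]]}}

```text
time_s: 35.15
position: [0.4755, 0.0578, 0.179]
tool_rot: [-3.048, -0.762, -0.0]
force: [-1.6, 2.7, -1.4]
finger_gap: 0.0131
```

```bash
python3 o.py
```

```text
[-1.6  2.7 -1.4] [0.7  0.25 0.07] [0.4755 0.0578 0.179 ] xang 28.1 j6 1.18 tilt 0.02
```

Call:
{"method": "drive_tool", "body": {"deltas": [[[0,0,0],[0,0,0.1],0],[[0,0,0],[0,0,0.3],0],[[0,0,0],[0,0,0.6],0],[[0,0,0],[0,0,1.0],0],[[0,0,0],[0,0,1.3],0],[[0,0,0],[0,0,1.3],0]]}}

```text
time_s: 35.9
position: [0.4764, 0.0577, 0.245]
tool_rot: [3.047, 0.762, 0.005]
force: [0.1, 0.2, -3.3]
finger_gap: 0.0127
```

Call:
{"method": "drive_tool", "body": {"deltas": [[[0,0,-0.4],[0,-0.6,0],0],[[0,0,-1.1],[0.1,-1.7,0],0],[[0,0,-1.9],[0.2,-2.9,0],0],[[0,0,-2.7],[0.3,-4.1,0],0],[[0,0,-3.5],[0.4,-5.3,0],0],[[0,0,-4.3],[0.5,-6.5,0],0],[[0,0,-5.1],[0.6,-7.7,0],0],[[0,0,-5.7],[0.74,-8.5,0],0]]}}

```text
time_s: 36.9
position: [0.5117, -0.3699, 0.2423]
tool_rot: [-3.136, 0.174, 0.002]
force: [0.2, 1.3, -1.8]
finger_gap: 0.0129
```

Call:
{"method": "drive_tool", "body": {"deltas": [[[0,0,0],[0,0,-0.2],0],[[0,0,0],[0,0,-0.6],0],[[0,0,0],[0,0,-1.0],0],[[0,0,0],[0,0,-1.2],0],[[0,0,0],[0,0,-1.2],0]]}}

```text
time_s: 37.52
position: [0.512, -0.3665, 0.1822]
tool_rot: [-3.136, 0.167, 0.003]
force: [0.0, 0.5, -2.5]
finger_gap: 0.0127
```

```bash
python3 o.py; python3 look.py .21 l
```

```text
[ 0.   0.5 -2.5] [0.02 0.05 0.02] [ 0.512  -0.3665  0.1822] xang 353.9 j6 1.04 tilt 0.12
tcp [ 0.512  -0.3665  0.1822] xang -6.1 F [ 0.   0.5 -2.5] M [0.02 0.05 0.02] gap 0.0127 j6 1.04
top 11 along bar from tcp mm [31.4 44.2 37.8] across [-0.6  5.5]
scene 29 along bar from tcp mm [11.3 50.2 30.8] across [-2.7  7.8]
```

View pics/l.png

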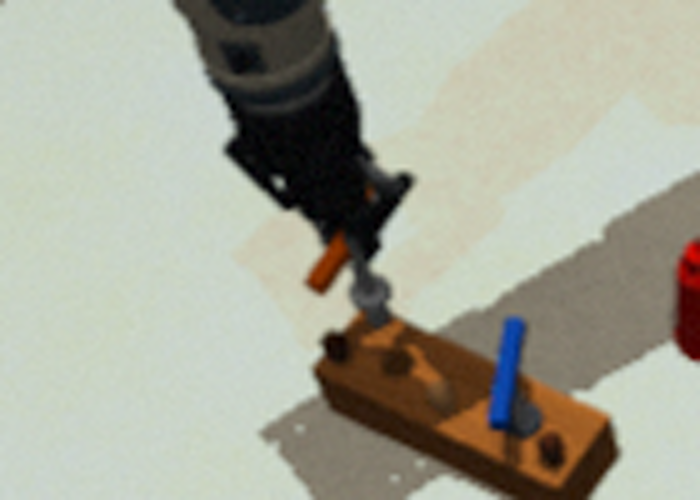

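Call:
{"method": "drive_tool", "body": {"deltas": [[[0,0,0],[0,0,-0.3],0],[[0,0,0],[0,0,-0.6],0],[[0,0,0],[0,0,-0.85],0],[[0,0,0],[0,0,-0.95],0],[[0,0,0],[0,0,-1.02],0],[[0,0,0],[0,0,-1.08],0],[[0,0,0],[0,0,-1.12],0],[[0,0,0],[0,0,-1.12],0]]}}

```text
time_s: 38.62
position: [0.5125, -0.3673, 0.1274]
tool_rot: [3.137, -0.168, 0.0]
force: [-0.2, 0.3, -2.4]
finger_gap: 0.0128
```

Call:
{"method": "drive_tool", "body": {"deltas": [[[0,0,0],[0,0,-0.06],0],[[0,0,0],[0,0,-0.14],0],[[0,0,0],[0,0,-0.22],0],[[0,0,0],[0,0,-0.3],0],[[0,0,0],[0,0,-0.38],0],[[0,0,0],[0,0,-0.44],0],[[0,0,0],[0,0,-0.5],0],[[0,0,0],[0,0,-0.5],0]]}}

```text
time_s: 39.62
position: [0.5123, -0.3672, 0.102]
tool_rot: [-3.137, 0.168, 0.001]
force: [-0.6, 0.4, -2.6]
finger_gap: 0.0128
```

```bash
python3 o.py
```

```text
[-0.6  0.4 -2.6] [-0.02 -0.06  0.  ] [ 0.5123 -0.3672  0.102 ] xang 353.9 j6 1.04 tilt 0.03
```

Not quite seated. Lowering 1 mm more, releasing, then straight up.

Call:
{"method": "drive_tool", "body": {"deltas": [[[0,0,0],[0,0,-0.01],0],[[0,0,0],[0,0,-0.02],0],[[0,0,0],[0,0,-0.02],0],[[0,0,0],[0,0,-0.02],0.2],[[0,0,0],[0,0,-0.02],0.5],[[0,0,0],[0,0,-0.02],1],[[0,0,0],[0,0,-0.02],1],[[0,0,0],[0,0,-0.02],1]]}}

```text
time_s: 40.62
position: [0.5124, -0.3673, 0.1013]
tool_rot: [3.137, -0.168, 0.0]
force: [0.3, 0.9, 0.6]
finger_gap: 0.085
```

Call:
{"method": "drive_tool", "body": {"deltas": [[[0,0,0],[0,0,0],1],[[0,0,0],[0,0,0.1],1],[[0,0,0],[0,0,0.4],1],[[0,0,0],[0,0,0.9],1],[[0,0,0],[0,0,1.6],1],[[0,0,0],[0,0,2.4],1],[[0,0,0],[0,0,3.0],1],[[0,0,0],[0,0,3.0],1]]}}

```text
time_s: 41.62
position: [0.5138, -0.3683, 0.2555]
tool_rot: [3.133, -0.168, 0.009]
force: [0.2, 0.3, -0.3]
finger_gap: 0.0853
```

Call:
{"method": "drive_tool", "body": {"deltas": [[[0,0,0],[-0.5,0.2,0],1],[[0,0,0],[-1.2,0.5,0],1],[[0,0,0],[-2,0.8,0],1],[[0,0,0],[-2.4,1,0],1],[[0,0,0],[-2.4,1,0],1]]}}

```text
time_s: 42.25
position: [0.3909, -0.3164, 0.251]
tool_rot: [-3.136, 0.169, 0.002]
force: [0.2, -0.0, -0.3]
finger_gap: 0.0852
```

```bash
python3 o.py
python3 - <<'E'
from m import *
t=capture("top");s=capture("scene")
for nm,c,c0,roi in(("top",t,dict(np.load("top0.npz")),(425,185,465,225)),("scene",s,dict(np.load("scene0.npz")),(195,145,224,168))):
    P=pts(c)
    for A,ce,px in comp(c,(5,150,120),(20,255,255),roi,40):
        w=P[px[:,1],px[:,0]];w=w[w[:,2]>.1];print(nm,A,ce,"barz",np.median(w[:,2]),w.mean(0).round(4))
    d=(np.abs(c["color"].astype(int)-c0["color"]).sum(2)>120).astype(np.uint8)
    n,l,st,ce=cv2.connectedComponentsWithStats(d);print([(x[4],x[0],x[1],x[2],x[3]) for x in st[1:] if x[4]>25])
c=s["color"];cv2.imwrite("pics/end.png",cv2.resize(c[125:275,180:420],(800,500))[...,::-1])
E
```

```text
[ 0.2 -0.  -0.3] [-0.03 -0.03  0.02] [ 0.3909 -0.3164  0.251 ] xang 353.8 j6 0.97 tilt 0.08
top 114 [443.98245614 204.20175439] barz 0.12397570671407643 [ 0.5122 -0.3686  0.1241]
[(np.int32(19564), np.int32(208), np.int32(200), np.int32(317), np.int32(200)), (np.int32(32), np.int32(154), np.int32(268), np.int32(3), np.int32(16)), (np.int32(2216), np.int32(42), np.int32(273), np.int32(62), np.int32(82)), (np.int32(305), np.int32(108), np.int32(285), np.int32(43), np.int32(28)), (np.int32(4780), np.int32(77), np.int32(298), np.int32(178), np.int32(102)), (np.int32(131), np.int32(333), np.int32(319), np.int32(25), np.int32(11)), (np.int32(76), np.int32(38), np.int32(323), np.int32(29), np.int32(30)), (np.int32(140), np.int32(338), np.int32(331), np.int32(27), np.int32(18)), (np.int32(31), np.int32(490), np.int32(337), np.int32(4), np.int32(16)), (np.int32(35), np.int32(284), np.int32(369), np.int32(23), np.int32(19))]
scene 75 [211.85333333 158.16      ] barz 0.1260847957437492 [ 0.5182 -0.3665  0.1261]
[(np.int32(3581), np.int32(183), np.int32(0), np.int32(79), np.int32(113)), (np.int3
[... 251 characters left out ...]
9), np.int32(16), np.int32(15)), (np.int32(241), np.int32(327), np.int32(25), np.int32(30), np.int32(26)), (np.int32(151), np.int32(322), np.int32(40), np.int32(10), np.int32(22)), (np.int32(643), np.int32(364), np.int32(48), np.int32(29), np.int32(32)), (np.int32(30), np.int32(539), np.int32(61), np.int32(15), np.int32(11)), (np.int32(1906), np.int32(484), np.int32(74), np.int32(64), np.int32(70)), (np.int32(6708), np.int32(217), np.int32(84), np.int32(219), np.int32(101)), (np.int32(84), np.int32(316), np.int32(90), np.int32(14), np.int32(13)), (np.int32(58), np.int32(316), np.int32(104), np.int32(11), np.int32(11)), (np.int32(65), np.int32(320), np.int32(115), np.int32(16), np.int32(10))]
```

View pics/end.png

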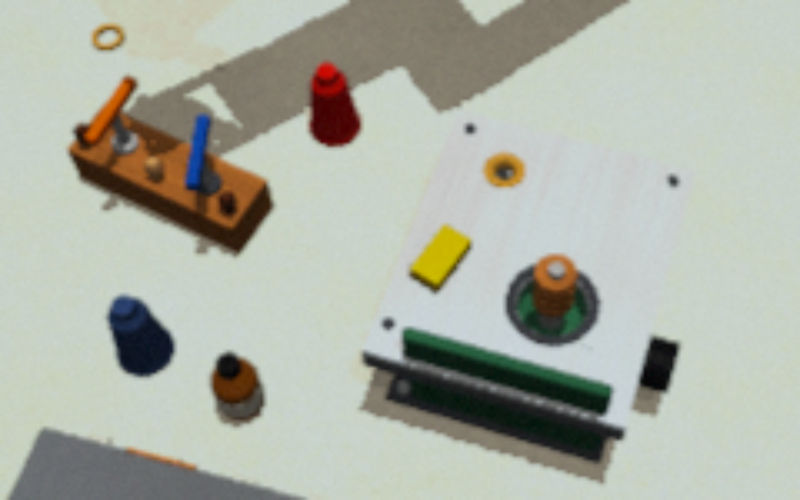

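The key stands upright in its hole, nothing else has moved, and the arm is clear. Handing in.

```bash
python3 -c "
from plant import order;print(order.sign_off())"
```

```text
the job is handed in; nothing more can be done
None
```

The lift was wound clockwise until it felt solid, and the orange T-key is back upright in its hole in the block. I handed the job in at about 42 s of the 72 s allowed; no verdict was reported.

- **Finding the slot:** the first counter-clockwise sweep missed it, because the key was pressed sideways in the bore. I moved it about 2.5 mm in x, swept back clockwise, and it dropped in with the bar at about 80°. It then went home with the collar on the table. The axial force I read while searching stayed under about 16 N.
- **Winding:** the torque held at about 0.3 N m for some 0.85 rad of winding. It then climbed to 0.52 and 0.71 N m within 4°, which I took as the stop. I eased off within the slot's play and drew the key out.
- **Last checks:** the bar is within about 1 mm of where it started in the top view. Its top reads 124–126 mm, against 125 mm when the key is seated. The scene camera put the bar about 5 mm further in x than the top camera did, which I put down to which pixels its mask caught. In the last scene picture the block, wax, cones, dye and ring look undisturbed. The maul and cup were outside that crop; the top-view comparison flagged no change near them that the arm or its shadow would not explain.
- **Not checked directly:** I could not read the lift value. That it reached the stop rests on the torque rise and on the winding falling inside the expected 0.5 to 1.1 rad.

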